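# Pour the glass jewels into their box and latch it

### The arm

A 6-joint arm with a two-finger parallel gripper is mounted at the origin on the work surface. World frame = base frame: x ahead of the robot, y to its left, z up, the work surface at z = 0. Lengths are in m, angles in rad, forces in N, time in s.
With the tool pointing down it reaches from about 0.35 to 0.875 m from the base axis. Payload 4.2 kg.
Tool frame: the origin (TCP) lies on the centre line of the jaws, within the pads' length; the fingertips stand 17 mm ahead of it and the grasp point (between the pads) lies 2 mm behind it (ctrl.tips_ahead is the distance from the TCP to the fingertips, in m); z points along the fingers, y is the line along which they close (so a half turn about z gives the same grasp; the last joint's range is limited). The gripper opens to 85 mm and grips with 20 to 120 N. Pads are 22 mm wide; open, the fingers measure 114 mm over their backs; the gripper's body (76 mm by 85 mm) begins 54 mm behind the grasp point. The pads swing forward as they close: fully open they stand 13 mm farther back than shut.
Start: joints at [-1.014, 0.385, 0.008, 0, -1.194, -0.259], TCP at [0.183, -0.597, 0.248] pointing down, gripper open.
Joint ranges: [-3.14, 3.14], [-1.21, 2.06], [-1.07, 1.41], [-3.16, 2.05], [-2.99, -0.16], [-3.1, 3.1]. Speed limits (rad/s): [2.79, 2.79, 3.14, 3.14, 3.14, 3.14].

### API

Orientations are given as a unit quaternion [x, y, z, w].
In Python, from rig import ctrl gives the robot as it stands. Calls block until the motion is done:
- ctrl.goto(position, orientation): joint-space move of the TCP to a pose.
- ctrl.line_to(position, speed=0.15, frame=None, until_force=None): straight line of the TCP; frame=None keeps the orientation; speed is the mean speed in m/s. With until_force (N) it stops when the force on the tool has changed by that much, and returns True; else False.
- ctrl.goto_joints(angles): joint-space move.
- ctrl.move_gripper(opening, effort=None): opening from 0.0 (shut) to 1.0 (fully open); effort is the grip in N (None keeps the last); returns when the fingers have stopped.
- ctrl.wait(seconds).
- ctrl.ik(position, orientation): joint angles nearest the present ones, or None.
- ctrl.snapshot(name): name is "scene" or "side" or "wrist"; returns (picture, depth): 420x560x3 uint8, red, green, blue; 420x560 float32, m along the optical axis (not along the pixel's ray), 0 where there is no reading.
- ctrl.calibration(name): a dict with "fovy" (degrees; the focal length in pixels is half the picture's height over the tangent of half this angle, whatever the lens; pixels are square), "cx", "cy" (the principal point, pixels), "rvec" (rotation vector, rad) and "tvec" (3), from world to camera coordinates, as OpenCV has them. Camera axes: x right, y down, z forward; pixel columns grow to the right and rows downward; lengths in m; the calibration is good to about 2 mm. A picture is of the moment at which its call begins: read the wrist's pose just before it. calibration takes no time and is no camera call; for the wrist camera it gives the pose at the moment of the call.
A pose or a line that the arm cannot do raises ctrl.MotionError and nothing moves.
- ctrl.job_done(): hands the job in; it is judged then, once.
Readings, each from a call of its own:
- ctrl.read_t(): time.
- ctrl.read_joint_pos(): joint angles.
- ctrl.read_joint_velocities(): joint speeds.
- ctrl.read_joint_torque(): joint torques, N m.
- ctrl.read_position(): TCP position.
- ctrl.read_orientation(): TCP orientation.
- ctrl.read_force(): force on the tool from outside, world axes, zero at the start.
- ctrl.read_wrist_torque(): the same for the moment, N m.
- ctrl.read_grip_width(): opening from 0.0 (shut) to 1.0 (fully open).
- ctrl.read_grip_force(): force on a finger pad.
Only numpy, scipy, OpenCV 4.12 (cv2) and the standard library are available. Lean on these libraries where they do the work, as an engineer would, in place of code of your own. Each camera call takes 0.05 s, during which the arm holds its last target. There are 200 camera calls.

### The job

Put the cast-glass jewels away: lift the steel cup, pour all six jewels out of it into the open plywood box, and stand the empty cup upright on the table again. When the jewels are in, swing the box's hinged lid fully shut so that its steel tongue rests in the forked catch, and leave the other things on the bench where they are.

Things in the scene. Friction and masses are not known exactly. Their poses are not given: they have to be found in the camera images.
- cup: Plain open steel cup, a straight cylinder: outer diameter 62 mm, height 80 mm, wall 2.5 mm, floor 4 mm thick, about 0.12 kg. Holds the six jewels at the start. Origin at the centre of its underside, z up its axis.
- cup_rim (a point): Centre of the cup's mouth, 80 mm above its underside.
- jewel_box: Fixed open plywood box, 150 mm (its x) by 110 mm (its y) by 60 mm high, walls and floor 8 mm thick (inside 134 x 94 mm, 52 mm deep). Hinged lid on its -y side, a forked steel catch in the middle of its +y wall that stands out 17 mm. Origin at the centre of its underside.
- box_in (a point): Centre of the box's inner floor, 8 mm above the table; axes as the box.
- lid (a joint): Hinge of the box's lid, rad: 0 = shut, lying flat on the rim; grows as it opens, to 2.55 (leaning far back past upright). It is stiff and stays wherever it is left (about 1 to 2 N at its free edge moves it).
- lid_hinge (a point): Middle of the lid's hinge axis, which runs along the box's x, 60 mm above the table and 59 mm to -y of the box's centre. Axes as the lid: y runs from the hinge to the free edge, z is the lid's outer face normal (up when shut).
- lid_edge (a point): Middle of the lid's free edge, on its outer face. The lid is a plywood board 150 mm along the hinge, 110 mm from the hinge side to this edge, 8 mm thick; a 30 mm wide, 3 mm steel strap lies along the middle of its outer face and ends in the tongue.
- tongue (a point): Tip part of the steel tongue, 30 mm wide and 36 mm long, bent square to the lid (inwards, 12 mm beyond the free edge). With the lid shut it hangs between the cheeks of the catch.
- catch (a point): Middle of the forked catch, where the tongue rests when the lid is shut.
- jewel0: One of six equal amber cast-glass jewels: a smooth pebble shape (capsule) 24 mm long, 18 mm thick, 12 g. Origin at its centre, z along its length.
- jewel1: One of six equal amber cast-glass jewels: a smooth pebble shape (capsule) 24 mm long, 18 mm thick, 12 g. Origin at its centre, z along its length.
- jewel2: One of six equal amber cast-glass jewels: a smooth pebble shape (capsule) 24 mm long, 18 mm thick, 12 g. Origin at its centre, z along its length.
- jewel3: One of six equal amber cast-glass jewels: a smooth pebble shape (capsule) 24 mm long, 18 mm thick, 12 g. Origin at its centre, z along its length.
- jewel4: One of six equal amber cast-glass jewels: a smooth pebble shape (capsule) 24 mm long, 18 mm thick, 12 g. Origin at its centre, z along its length.
- jewel5: One of six equal amber cast-glass jewels: a smooth pebble shape (capsule) 24 mm long, 18 mm thick, 12 g. Origin at its centre, z along its length.
- solder_spool: Bystander: aluminium spool, 60 mm diameter, 40 mm high, standing. Origin under its centre.
- flux_pot: Bystander: empty white ceramic pot, 68 mm diameter, 45 mm high. Origin under its centre.
- lead_knife: Bystander: knife lying flat, 24 mm wide: wooden handle from the origin 100 mm to -x, curved blade 90 mm to +x.
- lead_weight: Bystander: dark metal block 60 x 40 x 30 mm. Origin under its centre.
- marker: Bystander: black pen lying along its x, 130 mm long, 13 mm thick.
Things that resemble listed ones, but are neither listed nor needed, are in the scene too. Leave any purple look-alike of the cup alone.

How it is judged:
On the way, in this order (a step that is already met when the one before it is completed fails the run):
1. the cup, lifted off the table, is tipped to pour (height (world z) of cup above 0.05 m and angle between cup's own z axis and vertical above 0.8 rad).
2. all six jewels lie in the box while the cup is still held above the table and the lid is open (x of jewel0 in the frame of box_in between -0.067 and 0.067 m and y of jewel0 in the frame of box_in between -0.047 and 0.047 m and z of jewel0 in the frame of box_in between 0 and 0.05 m and x of jewel1 in the frame of box_in between -0.067 and 0.067 m and y of jewel1 in the frame of box_in between -0.047 and 0.047 m and z of jewel1 in the frame of box_in between 0 and 0.05 m and x of jewel2 in the frame of box_in between -0.067 and 0.067 m and y of jewel2 in the frame of box_in between -0.047 and 0.047 m and z of jewel2 in the frame of box_in between 0 and 0.05 m and x of jewel3 in the frame of box_in between -0.067 and 0.067 m and y of jewel3 in the frame of box_in between -0.047 and 0.047 m and z of jewel3 in the frame of box_in between 0 and 0.05 m and x of jewel4 in the frame of box_in between -0.067 and 0.067 m and y of jewel4 in the frame of box_in between -0.047 and 0.047 m and z of jewel4 in the frame of box_in between 0 and 0.05 m and x of jewel5 in the frame of box_in between -0.067 and 0.067 m and y of jewel5 in the frame of box_in between -0.047 and 0.047 m and z of jewel5 in the frame of box_in between 0 and 0.05 m and height (world z) of cup above 0.05 m and value of joint lid above 0.6 rad), for 0.1 s.
3. the lid is shut, its tongue in the catch (value of joint lid below 0.05 rad and distance between tongue and catch below 0.009 m), for 0.2 s.
At the end, for the whole second after the job is handed in: All six jewels are inside the box (between its walls, below the rim), the lid is shut (joint under 0.05 rad, tongue within 9 mm of the catch) and still, and the cup stands released, upright (within 0.1 rad) and at rest on the table (all of step 3 and x of jewel0 in the frame of box_in between -0.067 and 0.067 m and y of jewel0 in the frame of box_in between -0.047 and 0.047 m and z of jewel0 in the frame of box_in between 0 and 0.05 m and x of jewel1 in the frame of box_in between -0.067 and 0.067 m and y of jewel1 in the frame of box_in between -0.047 and 0.047 m and z of jewel1 in the frame of box_in between 0 and 0.05 m and x of jewel2 in the frame of box_in between -0.067 and 0.067 m and y of jewel2 in the frame of box_in between -0.047 and 0.047 m and z of jewel2 in the frame of box_in between 0 and 0.05 m and x of jewel3 in the frame of box_in between -0.067 and 0.067 m and y of jewel3 in the frame of box_in between -0.047 and 0.047 m and z of jewel3 in the frame of box_in between 0 and 0.05 m and x of jewel4 in the frame of box_in between -0.067 and 0.067 m and y of jewel4 in the frame of box_in between -0.047 and 0.047 m and z of jewel4 in the frame of box_in between 0 and 0.05 m and x of jewel5 in the frame of box_in between -0.067 and 0.067 m and y of jewel5 in the frame of box_in between -0.047 and 0.047 m and z of jewel5 in the frame of box_in between 0 and 0.05 m and velocity of joint lid below 0.05 rad/s and height (world z) of cup between -0.006 and 0.012 m and angle between cup's own z axis and vertical below 0.1 rad and linear speed of cup below 0.02 m/s); the robot touches nothing.
It fails at once if the solder spool is moved more than 30 mm (distance of solder_spool from where it was at the start of the episode above 0.03 m).
It fails at once if the flux pot is moved more than 30 mm (distance of flux_pot from where it was at the start of the episode above 0.03 m).
It fails at once if the lead knife is moved more than 30 mm (distance of lead_knife from where it was at the start of the episode above 0.03 m).
It fails at once if the lead weight is moved more than 30 mm (distance of lead_weight from where it was at the start of the episode above 0.03 m).
It fails at once if the marker is moved more than 30 mm (distance of marker from where it was at the start of the episode above 0.03 m).
It also fails if it takes over 72 s, if anything falls off the work surface, if the arm or the gripper's body presses on something with over 40 N, if the wrist force passes 120 N, or if a joint passes its speed limit or range.

## Working session

There is one attempt and no reset: what is moved stays moved. The work goes in short steps, each a Python script; the robot and the scene stay as the last script left them, time stands still between calls to the robot, and variables do not carry over. Pictures are saved under pics/ and viewed, at most 10 in all, crops included, and the job is handed in when it is done.

```bash
mkdir -p pics; ls; cat > h.py <<'E'
import numpy as np, cv2
from rig import ctrl
from scipy.spatial.transform import Rotation as R
def cam(n):
    c=ctrl.calibration(n); f=210/np.tan(np.radians(c['fovy'])/2)
    Rm=cv2.Rodrigues(np.array(c['rvec'],float))[0]; return f,c['cx'],c['cy'],Rm,np.array(c['tvec'],float).ravel()
def snap(n):
    k=cam(n); p,d=ctrl.snapshot(n); return p,d,k
def cloud(d,k):
    f,cx,cy,Rm,t=k; v,u=np.mgrid[:d.shape[0],:d.shape[1]]
    P=np.stack([(u-cx)/f*d,(v-cy)/f*d,d],-1); W=(P-t)@Rm; W[d==0]=np.nan; return W
def ray(u,v,z,k):
    f,cx,cy,Rm,t=k; c=-Rm.T@t; r=Rm.T@np.array([(u-cx)/f,(v-cy)/f,1]); return c+r*(z-c[2])/r[2]
def save(n,p): cv2.imwrite('pics/'+n,cv2.cvtColor(p,cv2.COLOR_RGB2BGR))
E
python3 - <<'E'
from h import *
for n in ['scene','side']:
    p,d,k=snap(n); save(n+'0.png',p); np.savez(n+'0.npz',p=p,d=d); print(n,k[0],-k[3].T@k[4],k[3][2],ctrl.read_t())
E
```

```text
pics
scene 517.7475290968832 [ 1.30926733 -0.14521588  1.38423374] [-0.4715856   0.09709664 -0.87645836] 0.05
side 408.31983988026093 [0.24705937 0.69415721 0.85452896] [ 0.31250233 -0.6378884  -0.70387547] 0.1
```

View pics/scene0.png

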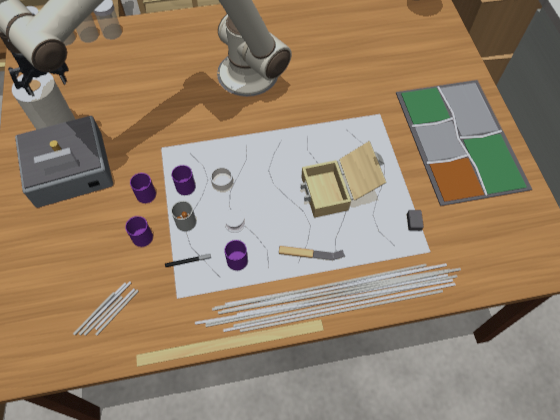

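View pics/side0.png

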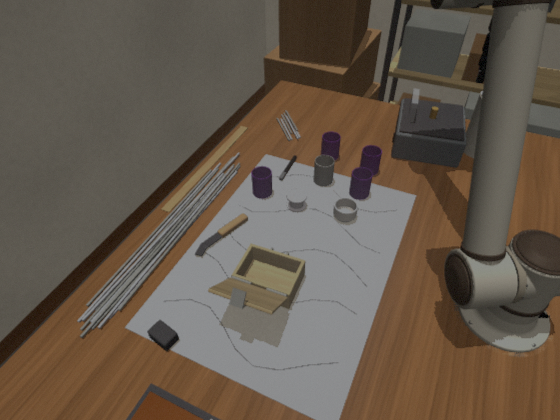

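The steel cup fits scene pixel (184,215): grey, with amber jewels inside. The purple cups at (183,180), (143,187), (139,231) and (236,255) are look-alikes. The box is at (327,188), with its lid leaning to the right (+y) and its catch to the left at (303,190). The pot is at (222,179), the spool at (235,220) and the pen at (188,260). Next I'll measure and confirm with a crop.

```bash
python3 - <<'E'
from h import *
z=np.load('scene0.npz');p,d=z['p'],z['d'];k=cam('scene');W=cloud(d,k)
save('crop0.png',cv2.resize(p[140:280,120:400],None,fx=2.8,fy=2.8,interpolation=cv2.INTER_CUBIC))
hsv=cv2.cvtColor(p,cv2.COLOR_RGB2HSV)
def blob(u0,u1,v0,v1,z0,z1,name,extra=None):
    w=W[v0:v1,u0:u1]; m=(w[...,2]>z0)&(w[...,2]<z1)
    if extra is not None: m&=extra[v0:v1,u0:u1]
    q=w[m]; r=cv2.minAreaRect((q[:,:2]*1000).astype(np.float32)); c=cv2.minEnclosingCircle((q[:,:2]*1000).astype(np.float32))
    print(name,len(q),'rect',np.round(r[0]),np.round(r[1]),round(r[2],1),'circ',np.round(c[0]),round(c[1],1),'z',q[:,2].min().round(3),q[:,2].max().round(3))
print('table z',np.nanmedian(W[200:215,250:290,2]))
pur=(hsv[...,0]>125)&(hsv[...,0]<160)&(hsv[...,1]>120)
blob(168,200,198,235,.074,.09,'cup',~pur)
blob(168,198,163,197,.06,.1,'purA',pur);blob(128,160,170,204,.06,.1,'purB',pur);blob(122,156,214,248,.06,.1,'purC',pur);blob(220,252,238,272,.06,.1,'purD',pur)
blob(207,237,165,195,.036,.07,'pot');blob(222,248,206,234,.03,.06,'spool')
blob(160,215,250,270,.004,.03,'pen');blob(275,348,242,264,.004,.04,'knife');blob(404,428,206,234,.02,.06,'weight')
blob(296,352,155,216,.054,.066,'boxrim')
blob(330,392,138,205,.07,.2,'lid')
blob(310,392,138,216,.055,.2,'all')
ws=W[138:205,330:392].reshape(-1,3); ws=ws[ws[:,2]>.075]
c=ws.mean(0);print('lid plane',c,np.linalg.svd(ws-c,full_matrices=False)[2][2])
w=W[155:216,290:352].reshape(-1,3); q=w[(w[:,2]>.054)&(w[:,2]<.066)]; print(q.min(0),q.max(0))
E
```

```text
table z -0.0004152612767223451
cup 80 rect [ 560. -280.] [61. 61.] 19.6 circ [ 560. -279.] 33.1 z 0.074 0.086
purA 162 rect [ 436. -267.] [61. 64.] 71.7 circ [ 436. -264.] 35.0 z 0.06 0.083
purB 177 rect [ 440. -390.] [67. 57.] 15.1 circ [ 440. -391.] 33.8 z 0.06 0.085
purC 176 rect [ 585. -411.] [64. 57.] 18.4 circ [ 585. -412.] 32.9 z 0.06 0.085
purD 142 rect [ 712. -149.] [55. 63.] 82.4 circ [ 712. -148.] 31.7 z 0.06 0.086
pot 123 rect [ 446. -152.] [66. 66.] 39.2 circ [ 445. -154.] 35.9 z 0.036 0.05
spool 297 rect [ 590. -137.] [60. 58.] 38.3 circ [ 591. -136.] 32.0 z 0.032 0.048
pen 296 rect [ 681. -289.] [157.  60.] 79.0 circ [ 680. -288.] 82.4 z 0.004 0.019
knife 606 rect [728.  64.] [204.  66.] 78.7 circ [721.  64.] 103.1 z 0.004 0.024
weight 255 rect [690. 391.] [41. 64.] 78.0 circ [691. 391.] 35.3 z 0.02 0.037
boxrim 569 rect [542. 158.] [155. 140.] 0.5 circ [541. 159.] 96.4 z 0.054 0.066
lid 1481 rect [535. 268.] [154. 101.] 3.7 circ [535. 260.] 84.3 z 0.07 0.159
all 2074 rect [538. 207.] [157. 223.] 3.1 circ [540. 199.] 125.4 z 0.055 0.159
lid plane [0.53830075 0.26898707 0.10479377] [ 0.02863911 -0.63274351  0.77383167]
[0.46394552 0.08775642 0.05400858] [0.61968966 0.22804126 0.06594777]
```

View pics/crop0.png

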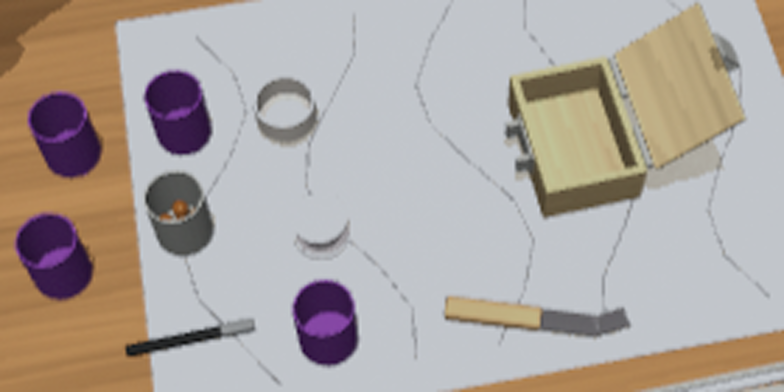

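The crop confirms it: the steel cup at crop (178,213) holds amber jewels, and all four neighbours are purple. My plan is to grasp at about 45° pitch so the mouth stays clear of the palm, then pour by rolling the tool over the box. I'll check reachability first.

```bash
cat >> h.py <<'E'
CUP=np.array([.560,-.279]); BOX=np.array([.541,.160]); HG=.055
def ori(yaw,p,roll=0,flip=1):
    """tool z at heading yaw, pitched p down; y horizontal, then rolled about z (deg)"""
    y,p=np.radians([yaw,p]); h=np.array([np.cos(y),np.sin(y),0]); z=np.cos(p)*h-np.sin(p)*np.array([0,0,1])
    yy=flip*np.array([-h[1],h[0],0]); return R.from_matrix(np.c_[np.cross(yy,z),yy,z])*R.from_euler('z',roll,degrees=True)
def zt(r): return r.as_matrix()[:,2]
def tcp_for(r,Rg,m):  # TCP pose for cup-mouth centre at m, tool orientation r, grasped at Rg
    g=Rg.as_matrix().T@np.array([0,0,.08-HG]) + np.array([0,0,-.002]); return np.asarray(m)-r.as_matrix()@g
E
python3 - <<'E'
from h import *
q0=np.array(ctrl.read_joint_pos())
for flip in (1,-1):
  for yaw in (-45,-55):
    for p in (45,52):
      Rg=ori(yaw,p,0,flip); P=np.r_[CUP,HG]+.002*zt(Rg)
      a=ctrl.ik(P,Rg.as_quat()); b=ctrl.ik(P-.1*zt(Rg),Rg.as_quat())
      print('G',flip,yaw,p,None if a is None else np.round(a,2),None if b is None else np.round(b,2))
      for py in (-40,-15,10,35):
        for pp in (0,15,30):
          for roll in (135,-135,115,-115):
            r=ori(py,pp,roll,flip); ax=r.as_matrix()@(Rg.as_matrix().T@[0,0,1])
            if ax[2]>-.42: continue
            m=np.r_[BOX-.02*ax[:2],.115]; q=ctrl.ik(tcp_for(r,Rg,m),r.as_quat())
            if q is not None: print('  ',py,pp,roll,'ax',np.round(ax,2),np.round(q,2),np.round(tcp_for(r,Rg,m),3))
E
```

```text
G 1 -45 45 None None
   -40 0 135 ax [-0.86  0.07 -0.5 ] [ 0.68  0.77 -0.93  1.76 -1.59 -0.91] [0.581 0.155 0.128]
   -40 0 -135 ax [-0.22  0.84 -0.5 ] [ 0.65  0.75 -1.03  1.78 -1.62 -2.56] [0.552 0.121 0.128]
   10 0 135 ax [-0.61 -0.62 -0.5 ] [-0.06  0.87 -0.96 -2.9  -1.83 -0.72] [0.57  0.188 0.128]
   10 0 -135 ax [-0.78  0.37 -0.5 ] [-0.19  0.87 -0.93 -2.77 -1.79 -2.27] [0.578 0.144 0.128]
   35 0 135 ax [-0.29 -0.82 -0.5 ] [-0.22  0.8  -0.72 -2.31 -1.53 -0.83] [0.556 0.198 0.128]
   35 0 -135 ax [-0.87  0.   -0.5 ] [-0.29  0.78 -0.64 -2.24 -1.47 -2.48] [0.582 0.161 0.128]
G 1 -45 52 None None
   -40 0 135 ax [-0.88  0.17 -0.44] [ 0.67  0.77 -0.93  1.77 -1.6  -0.92] [0.582 0.151 0.126]
   -40 0 -135 ax [-0.32  0.84 -0.44] [ 0.64  0.76 -1.02  1.79 -1.62 -2.56] [0.557 0.121 0.126]
   10 0 135 ax [-0.7  -0.57 -0.44] [-0.06  0.87 -0.95 -2.9  -1.82 -0.73] [0.574 0.186 0.126]
   10 0 -135 ax [-0.85  0.29 -0.44] [-0.17  0.87 -0.93 -2.78 -1.78 -2.28] [0.581 0.147 0.126]
   35 0 135 ax [-0.4  -0.81 -0.44] [-0.22  0.8  -0.71 -2.31 -1.53 -0.83] [0.56  0.198 0.126]
   35 0 -135 ax [-0.9  -0.
[... 2875 characters left out ...]
] [0.556 0.198 0.128]
   35 0 -135 ax [-0.87  0.   -0.5 ] [-0.29  0.78 -0.64 -2.24 -1.47  0.66] [0.582 0.161 0.128]
G -1 -55 52 None None
   -40 0 135 ax [-0.88  0.17 -0.44] [ 0.67  0.77 -0.93  1.77 -1.6   2.23] [0.582 0.151 0.126]
   -40 0 -135 ax [-0.32  0.84 -0.44] [ 0.64  0.76 -1.02  1.79 -1.62  0.58] [0.557 0.121 0.126]
   10 0 135 ax [-0.7  -0.57 -0.44] [-0.06  0.87 -0.95 -2.9  -1.82  2.42] [0.574 0.186 0.126]
   10 0 -135 ax [-0.85  0.29 -0.44] [-0.17  0.87 -0.93 -2.78 -1.78  0.86] [0.581 0.147 0.126]
   35 0 135 ax [-0.4  -0.81 -0.44] [-0.22  0.8  -0.71 -2.31 -1.53  2.31] [0.56  0.198 0.126]
   35 0 -135 ax [-0.9  -0.1  -0.44] [-0.28  0.78 -0.64 -2.25 -1.48  0.67] [0.583 0.165 0.126]
```

```bash
python3 - <<'E'
from h import *
for p in (40,50,60,70,80,90):
  print(p,'yaws ok (+1):',[yaw for yaw in range(-180,180,15) if ctrl.ik(np.r_[CUP,HG]+.002*zt(ori(yaw,p)),ori(yaw,p).as_quat()) is not None and ctrl.ik(np.r_[CUP,HG]-.1*zt(ori(yaw,p)),ori(yaw,p).as_quat()) is not None],
   '(-1):',[yaw for yaw in range(-180,180,15) if ctrl.ik(np.r_[CUP,HG]+.002*zt(ori(yaw,p,0,-1)),ori(yaw,p,0,-1).as_quat()) is not None and ctrl.ik(np.r_[CUP,HG]-.1*zt(ori(yaw,p)),ori(yaw,p,0,-1).as_quat()) is not None])
E
```

```text
40 yaws ok (+1): [-180, -165, -150, -135, -120, -105, -90, -75, -30, -15, 0, 15, 30, 45, 60, 75, 90, 105, 120, 135, 150, 165] (-1): [-180, -165, -150, -135, -120, -105, -90, -75, -30, -15, 0, 15, 30, 45, 60, 75, 90, 105, 120, 135, 150, 165]
50 yaws ok (+1): [-180, -165, -150, -135, -120, -105, -90, -75, 0, 15, 30, 45, 60, 75, 90, 105, 120, 135, 150, 165] (-1): [-180, -165, -150, -135, -120, -105, -90, -75, 0, 15, 30, 45, 60, 75, 90, 105, 120, 135, 150, 165]
60 yaws ok (+1): [-180, -165, -150, -135, -120, -105, -90, -75, 0, 15, 30, 45, 60, 75, 90, 105, 120, 135, 150, 165] (-1): [-180, -165, -150, -135, -120, -105, -90, -75, 0, 15, 30, 45, 60, 75, 90, 105, 120, 135, 150, 165]
70 yaws ok (+1): [-180, -165, -150, -135, -120, -105, -90, -75, -60, -15, 0, 15, 30, 45, 60, 75, 90, 105, 120, 135, 150, 165] (-1): [-180, -165, -150, -135, -120, -105, -90, -75, -60, -15, 0, 15, 30, 45, 60, 75, 90, 105, 120, 135, 150, 165]
80 yaws ok (+1): [-180, -165, -150, -135, -120, -105, -90, -75, -60, -45, -30, -15, 0, 15, 30, 45, 60, 75, 90, 105, 120, 135, 150, 165] (-1): [-180, -165, -150, -135, -120, -105, -90, -75, -60, -45, -30, -15, 0, 15, 30, 45, 60, 75, 90, 105, 120, 135, 150, 165]
90 yaws ok (+1): [-180, -165, -150, -135, -120, -105, -90, -75, -60, -45, -30, -15, 0, 15, 30, 45, 60, 75, 90, 105, 120, 135, 150, 165] (-1): [-180, -165, -150, -135, -120, -105, -90, -75, -60, -45, -30, -15, 0, 15, 30, 45, 60, 75, 90, 105, 120, 135, 150, 165]
```

```bash
python3 - <<'E'
from h import *
f=lambda q: None if q is None else np.round(q,2)
for yaw,fl in ((-80,1),(-80,-1),(-95,1),(-95,-1)):
  Rg=ori(yaw,45,0,fl); C=np.r_[CUP,HG]+.002*zt(Rg)
  print(yaw,fl,f(ctrl.ik(C,Rg.as_quat())),f(ctrl.ik(C-.12*zt(Rg),Rg.as_quat())),f(ctrl.ik(C-.12*zt(Rg)+[0,0,.15],Rg.as_quat())), f(ctrl.ik(C+[0,0,.2],Rg.as_quat())))
E
```

```text
-80 1 [-0.22  0.56 -0.83  1.78 -0.73  1.82] [ 0.07  0.4  -0.82  1.33 -0.81  2.06] [ 0.17  0.22 -0.62  0.98 -1.01  2.48] [-0.04  0.29 -0.64  1.16 -0.85  2.46]
-80 -1 [-0.22  0.56 -0.83  1.78 -0.73 -1.32] [ 0.07  0.4  -0.82  1.33 -0.81 -1.08] [ 0.17  0.22 -0.62  0.98 -1.01 -0.67] [-0.04  0.29 -0.64  1.16 -0.85 -0.68]
-95 1 [-0.07  0.62 -0.7   1.31 -0.82  1.92] [ 0.16  0.5  -0.61  0.97 -0.98  2.12] [ 0.19  0.34 -0.42  0.81 -1.22  2.41] [ 0.02  0.37 -0.49  0.93 -1.06  2.41]
-95 -1 [-0.07  0.62 -0.7   1.31 -0.82 -1.22] [ 0.16  0.5  -0.61  0.97 -0.98 -1.02] [ 0.19  0.34 -0.42  0.81 -1.22 -0.73] [ 0.02  0.37 -0.49  0.93 -1.06 -0.73]
```

```bash
python3 - <<'E'
from h import *
f=lambda q: None if q is None else np.round(q,2)
for yaw in (40,50):
  Rg=ori(yaw,45,0,-1); C=np.r_[CUP,HG]+.002*zt(Rg)
  print('yaw',yaw)
  for n,P in (('grasp',C),('pre',C-.12*zt(Rg)),('prehigh',C-.12*zt(Rg)+[0,0,.12]),('lift',C+[0,0,.17])): print(n,f(ctrl.ik(P,Rg.as_quat())))
  for py,pp,roll in ((yaw,45,0),(35,30,0),(35,15,0),(35,0,0),(35,0,-45),(35,0,-90),(35,0,-135),(45,0,-135),(45,10,-135)):
    r=ori(py,pp,roll,-1); ax=r.as_matrix()@(Rg.as_matrix().T@[0,0,1])
    for z in (.13,.2): print(py,pp,roll,z,np.round(ax,2),f(ctrl.ik(tcp_for(r,Rg,[.56,.16,z]),r.as_quat())))
E
```

```text
yaw 40
grasp [-0.63  0.62 -0.06 -1.   -0.96 -2.75]
pre [-0.75  0.49 -0.04 -0.89 -1.12 -2.82]
prehigh [-0.74  0.35  0.06 -0.82 -1.27 -3.02]
lift [-0.6   0.39  0.03 -0.85 -1.13 -3.06]
40 45 0 0.13 [-0.  0.  1.] None
40 45 0 0.2 [-0.  0.  1.] [ 0.33  0.21 -0.39 -0.88 -0.33  2.69]
35 30 0 0.13 [-0.21 -0.15  0.97] [-0.1   0.43 -0.52 -1.97 -0.66 -2.24]
35 30 0 0.2 [-0.21 -0.15  0.97] [ 0.01  0.26 -0.44 -1.72 -0.52 -2.64]
35 15 0 0.13 [-0.41 -0.29  0.87] [-0.24  0.62 -0.63 -2.2  -1.11 -1.84]
35 15 0 0.2 [-0.41 -0.29  0.87] [-0.2   0.41 -0.58 -2.11 -0.95 -2.08]
35 0 0 0.13 [-0.58 -0.41  0.71] [-0.27  0.83 -0.65 -2.26 -1.51 -1.64]
35 0 0 0.2 [-0.58 -0.41  0.71] [-0.26  0.61 -0.66 -2.25 -1.38 -1.8 ]
35 0 -45 0.13 [-0.87  0.    0.5 ] [-0.28  0.8  -0.63 -2.24 -1.49 -0.89]
35 0 -45 0.2 [-0.87  0.    0.5 ] [-0.28  0.6  -0.63 -2.22 -1.36 -1.05]
35 0 -90 0.13 [-0.98  0.17  0.  ] [-0.29  0.77 -0.63 -2.23 -1.46 -0.14]
35 0 -90 0.2 [-0.98  0.17  0.  ] [-0.28  0.56 -0.62 -2.21 -1.33 -0.31]
35 0 -135 0.13 [-0.87  0.   -0.5 ] [-0.28  0.73 -0.64 -2.24 -1.44  0.63]
35 0 -135 0.2 [-0.87  0.   -0.5 ] [-0.27  
[... 1076 characters left out ...]
0.    0.5 ] [-0.28  0.8  -0.63 -2.24 -1.49 -0.89]
35 0 -45 0.2 [-0.87  0.    0.5 ] [-0.28  0.6  -0.63 -2.22 -1.36 -1.05]
35 0 -90 0.13 [-0.98  0.17  0.  ] [-0.29  0.77 -0.63 -2.23 -1.46 -0.14]
35 0 -90 0.2 [-0.98  0.17  0.  ] [-0.28  0.56 -0.62 -2.21 -1.33 -0.31]
35 0 -135 0.13 [-0.87  0.   -0.5 ] [-0.28  0.73 -0.64 -2.24 -1.44  0.63]
35 0 -135 0.2 [-0.87  0.   -0.5 ] [-0.27  0.52 -0.62 -2.21 -1.31  0.45]
45 0 -135 0.13 [-0.85 -0.15 -0.5 ] [-0.28  0.71 -0.51 -2.05 -1.41  0.48]
45 0 -135 0.2 [-0.85 -0.15 -0.5 ] [-0.27  0.53 -0.5  -2.02 -1.31  0.3 ]
45 10 -135 0.13 [-0.91 -0.2  -0.37] [-0.24  0.59 -0.49 -1.98 -1.17  0.33]
45 10 -135 0.2 [-0.91 -0.2  -0.37] [-0.21  0.42 -0.45 -1.91 -1.07  0.12]
```

```bash
python3 - <<'E'
from h import *
Rg=ori(50,45,0,-1); C=np.r_[CUP,HG]+.002*zt(Rg); q=Rg.as_quat()
ctrl.goto(C-.12*zt(Rg)+[0,0,.12],q)
ctrl.line_to(C-.12*zt(Rg),.2)
print('t',ctrl.read_t(),ctrl.line_to(C,.12,until_force=8), ctrl.read_position(), C)
ctrl.move_gripper(0.0,40)
print('w',ctrl.read_grip_width(),ctrl.read_grip_force(),ctrl.read_force())
ctrl.line_to(C+[0,0,.09],.1)
print('w',ctrl.read_grip_width(),ctrl.read_grip_force(),ctrl.read_force(),np.round(ctrl.read_joint_pos(),2),ctrl.read_t())
p,d,k=snap('scene'); c1=p[140:280,120:400]; p,d,k=snap('side'); c2=p[120:260,200:480]
save('lift.png',cv2.resize(np.vstack([c1,c2]),None,fx=2,fy=2,interpolation=cv2.INTER_CUBIC))
E
```

```text
t 3.125 False [ 0.56100355 -0.27857303  0.0542035 ] [ 0.56090904 -0.27791665  0.05358579]
w 0.7121095917301768 44.02595456689596 [-1.75913669 -0.99741341  6.06798438]
w 0.7118208334907561 43.40416279155761 [ 0.40188152  0.2046037  -2.62126104] [-0.61  0.53  0.04 -0.87 -1.18 -2.84] 5.675
```

View pics/lift.png

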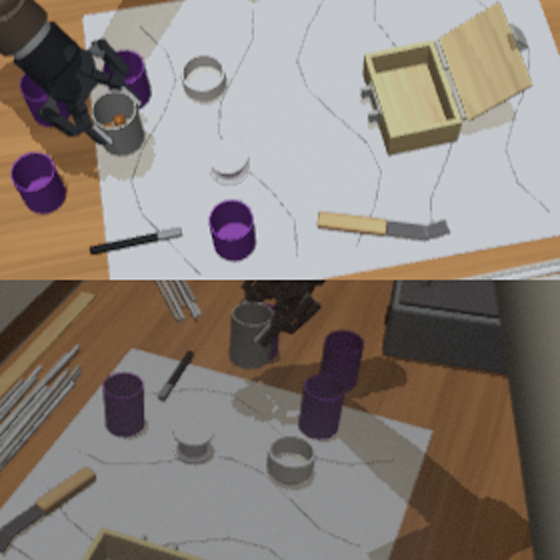

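The cup is held upright with the jewels inside, at (118,118) in the picture. The bystanders haven't moved. Now I'll transfer and pour.

```bash
python3 - <<'E'
from h import *
Rg=ori(50,45,0,-1); S=lambda m,*a:(tcp_for(ori(*a,-1),Rg,m),ori(*a,-1).as_quat())
def L(m,a,v): P,q=S(m,*a); ctrl.line_to(P,v,frame=q)
L([.59,-.10,.2],(43,38,0),.25)
L([.555,.16,.2],(35,30,0),.25)
L([.555,.16,.2],(35,0,0),.1)
print(ctrl.read_t(),np.round(ctrl.read_joint_pos(),2))
for roll,z in ((-40,.2),(-70,.17),(-75,.13)): ctrl.goto(*S([.555,.16,z],35,0,roll))
print(ctrl.read_t(),ctrl.read_force())
for roll in range(-80,-141,-6): ctrl.goto(*S([.555,.16,.13],35,0,roll)); ctrl.wait(.15)
ctrl.wait(.5)
print(ctrl.read_t(),ctrl.read_force(),ctrl.read_grip_width())
p,d,k=snap('scene'); c1=p[130:270,260:540]; p,d,k=snap('side'); c2=p[200:340,160:440]
save('pour.png',cv2.resize(np.vstack([c1,c2]),None,fx=2,fy=2,interpolation=cv2.INTER_CUBIC))
E
```

```text
9.2167 [-0.27  0.61 -0.67 -2.24 -1.39 -1.8 ]
10.8 [ 0.41197277 -0.3051785  -1.32449819]
15.7 [-0.57686805  0.36820262 -1.48033182] 0.7048836102292695
```

View pics/pour.png

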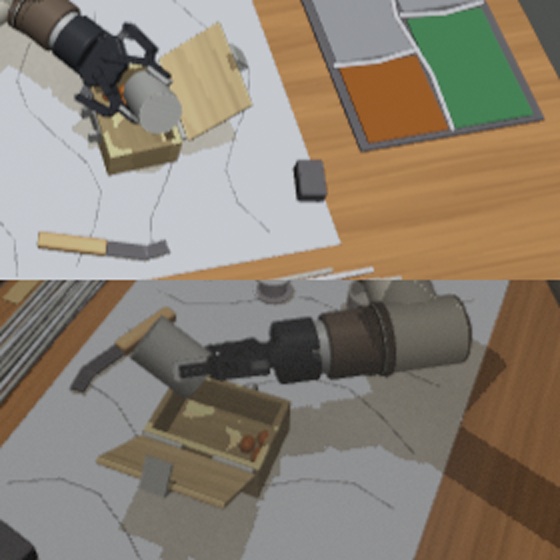

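Amber jewels lie in the box's -x corner (about (250,440) in the lower view), but I can't count them all yet. I'll tip further, wiggle, then move aside while still holding the cup and count.

```bash
python3 - <<'E'
from h import *
Rg=ori(50,45,0,-1); S=lambda m,*a:(tcp_for(ori(*a,-1),Rg,m),ori(*a,-1).as_quat())
for roll in (-155,-168,-155,-168,-178): ctrl.goto(*S([.555,.16,.14],35,0,roll)); ctrl.wait(.1)
ctrl.wait(.3); print(ctrl.read_t(),ctrl.read_force(),ctrl.read_grip_width())
P,q=S([.555,.16,.25],35,0,-168); ctrl.goto(P,q)
ctrl.goto(*S([.555,.02,.25],35,0,-140))
print(ctrl.read_t(),ctrl.read_force())
p,d,k=snap('scene'); c1=p[130:270,260:540]; np.savez('s2.npz',p=p,d=d); p,d,k=snap('side'); c2=p[200:340,160:440]
save('pour2.png',cv2.resize(np.vstack([c1,c2]),None,fx=2.1,fy=2.1,interpolation=cv2.INTER_CUBIC))
E
```

```text
18.2333 [-0.53627559 -0.2640074  -1.4825015 ] 0.7063679315161764
19.45 [-0.05428938  0.75837647 -1.3700718 ]
```

View pics/pour2.png

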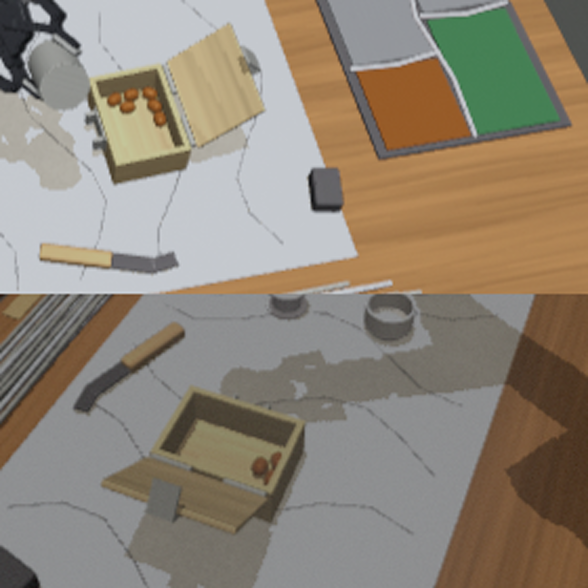

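All six jewels are in the box: (115,99), (131,94), (127,107), (149,92), (152,105) and (159,118) in the top view. I'll take the cup back to where it stood.

```bash
python3 - <<'E'
from h import *
Rg=ori(50,45,0,-1); S=lambda m,*a:(tcp_for(ori(*a,-1),Rg,m),ori(*a,-1).as_quat())
ctrl.goto(*S([.555,.0,.22],35,0,-70)); ctrl.goto(*S([.555,.0,.22],35,0,0))
C=np.r_[CUP,HG]+.002*zt(Rg)
P,q=S([.57,-.03,.2],35,30,0); ctrl.line_to(P,.15,frame=q)
P,q=S([.59,-.12,.2],43,38,0); ctrl.line_to(P,.2,frame=q)
ctrl.line_to(C+[0,0,.08],.2,frame=Rg.as_quat()); ctrl.wait(.2)
ctrl.line_to(C+[0,0,.015],.15)
p,d,k=snap('side'); save('place.png',cv2.resize(p[120:220,240:400],None,fx=3.5,fy=3.5,interpolation=cv2.INTER_CUBIC))
print(ctrl.line_to(C-[0,0,.003],.04,until_force=4),ctrl.read_position()[2]-C[2],ctrl.read_force(),ctrl.read_t())
ctrl.move_gripper(1.0); ctrl.wait(.2)
ctrl.line_to(C-.13*zt(Rg),.15); ctrl.line_to(C-.13*zt(Rg)+[0,0,.13],.3)
p,d,k=snap('scene'); W=cloud(d,k)
hsv=cv2.cvtColor(p,cv2.COLOR_RGB2HSV); w=W[190:240,160:212]; m=(w[...,2]>.074)&(w[...,2]<.1)&(hsv[190:240,160:212,1]<120)
print(m.sum(),cv2.minEnclosingCircle((w[m][:,:2]*1000).astype(np.float32)),w[m][:,2].max(),ctrl.read_t())
# lid / hinge geometry
lw=W[138:205,330:392].reshape(-1,3); lw=lw[lw[:,2]>.075]; c=lw.mean(0); n=np.linalg.svd(lw-c,full_matrices=False)[2][2]; n*=np.sign(n[2])
print('lid n',n,'theta',np.arctan2(-n[1],n[2]), 'hinge-y at z=.06',c[1]+(c[2]-.06)*n[2]/n[1], 'top edge',lw[lw[:,2]>.12].min(0),lw[lw[:,2]>.12].max(0))
E
```

```text
True 0.0010219893573238173 [-0.90658232 -0.74615228  3.32940591] 25.35
84 ((561.767578125, -280.7490234375), 31.964073181152344) 0.08714004142626225 27.575
lid n [ 0.02802734 -0.63256338  0.77400132] theta 0.6851794547254725 hinge-y at z=.06 0.21438137172127672 top edge [0.45823288 0.28159725 0.12007033] [0.61089268 0.3174797  0.16148944]
```

View pics/place.png

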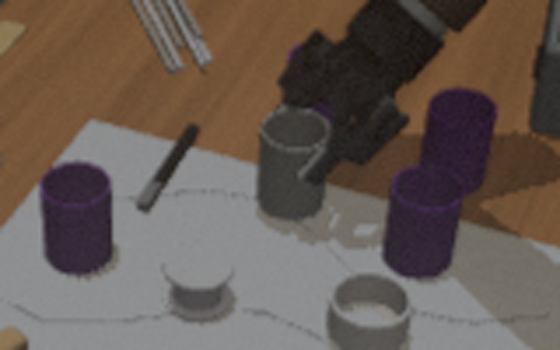

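The cup stands upright again at (562,-281), and the picture shows it at (292,160) next to undisturbed neighbours. Next is the lid: with the gripper shut, I'll push from behind its free edge, to one side of the tongue, and follow the hinge arc.

```bash
cat > lid.py <<'E'
from h import *
ctrl.move_gripper(0.0,20)
X=.578; HY,HZ=.219,.06; ta=ctrl.tips_ahead; print('ta',ta)
def pose(th,press=.002):
    d=np.array([-np.cos(th),np.sin(th)]); o=np.array([np.sin(th),np.cos(th)])
    if th>np.pi/2: e=np.array([HY,HZ])+.11*d+.008*o; c=[e[0]-press,e[1]-.025]
    else: c=np.array([HY,HZ])+.085*d+(.008-press)*o
    return np.array([X,c[0]+.011,c[1]+ta])
opts=[R.from_matrix(np.c_[[0,s,0],[s,0,0],[0,0,-1]]) for s in (1,-1)]
S=np.array([X,.385,.27])
q0=np.array(ctrl.read_joint_pos()); js=[ctrl.ik(S,o.as_quat()) for o in opts]
i=min((i for i in (0,1) if js[i] is not None),key=lambda i:np.abs(js[i]-q0).max()); Q=opts[i].as_quat()
print(np.round(js[i],2))
ctrl.goto([.47,.1,.32],Q); ctrl.goto(S,Q)
z0=pose(2.456)[2]; ctrl.line_to([X,.385,z0],.2)
print('down',ctrl.read_t(),ctrl.read_force()); f0=np.array(ctrl.read_force())
for th in np.arange(2.456,.14,-.165):
    ctrl.line_to(pose(th),.12); f=np.array(ctrl.read_force())-f0
    print(round(th,2),np.round(f,1))
    if np.linalg.norm(f)>25: print('STOP'); break
print(ctrl.read_t())
E
python3 lid.py
python3 - <<'E'
from h import *
p,d,k=snap('scene'); c1=p[130:270,260:540]; p,d,k=snap('side'); c2=p[200:340,160:440]
save('lid.png',cv2.resize(np.vstack([c1,c2]),None,fx=2,fy=2,interpolation=cv2.INTER_CUBIC))
E
```

```text
ta 0.017
[ 0.82  0.49  0.24  0.   -1.31 -0.82]
down 32.5083 [-0.03435418  0.01393753 -0.04973205]
2.46 [0.  0.4 0.5]
2.29 [-0.1  0.6  0.7]
2.13 [-0.4  0.6 -0. ]
1.96 [-0.9  0.2 -0.1]
1.8 [-0.6  0.4 -0.1]
1.63 [-0.6 -0.5  0.6]
1.47 [-0.1 -1.1  0.4]
1.3 [-0.2 -0.4 -0.3]
1.14 [-0.3 -0.3  1.1]
0.97 [ 0.5 -0.4  0.3]
0.81 [-0.1  0.6 -0.4]
0.64 [-0.2 -0.6  0.5]
0.48 [-0.2 -0.1 -0.3]
0.31 [-0.6  0.3  0.1]
0.15 [-0.3 -0.2  0.3]
37.1333
```

View pics/lid.png

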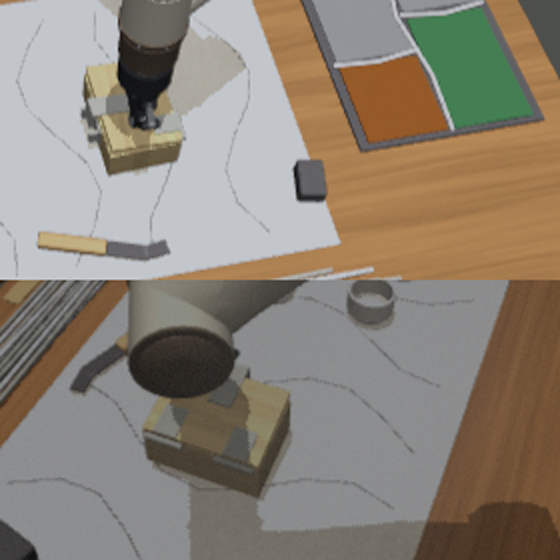

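The lid has come over and is nearly shut, with its strap running to the catch at about (92,110) in the upper view. I'll press it home, retreat and check its angle.

```bash
python3 - <<'E'
from h import *
P=np.array(ctrl.read_position())
P[1]=.135; ctrl.line_to([P[0],.135,P[2]],.1)
print(ctrl.line_to([P[0],.135,.060+.017],.03,until_force=12),np.round(ctrl.read_position(),4),ctrl.read_force()); ctrl.wait(.4)
ctrl.line_to([P[0],.135,.25],.2); ctrl.goto([.45,-.05,.35],ctrl.read_orientation())
p,d,k=snap('scene'); W=cloud(d,k); w=W[140:225,290:352].reshape(-1,3); q=w[(w[:,2]>.055)&(w[:,2]<.12)]
q=q[(q[:,1]<.2)&(q[:,1]>.12)]; A=np.c_[q[:,:2],np.ones(len(q))]; print('plane',np.linalg.lstsq(A,q[:,2],rcond=None)[0],'z',np.median(q[:,2]),q[:,2].max(),ctrl.read_t())
save('end.png',cv2.resize(p[120:290,110:430],None,fx=2.4,fy=2.4,interpolation=cv2.INTER_CUBIC))
E
```

```text
True [0.5787 0.1351 0.085 ] [-1.58374379 -0.97158749  6.27134867]
plane [-0.00933132  0.0077997   0.07052482] z 0.06683526061755952 0.07555735052035846 40.35
```

View pics/end.png

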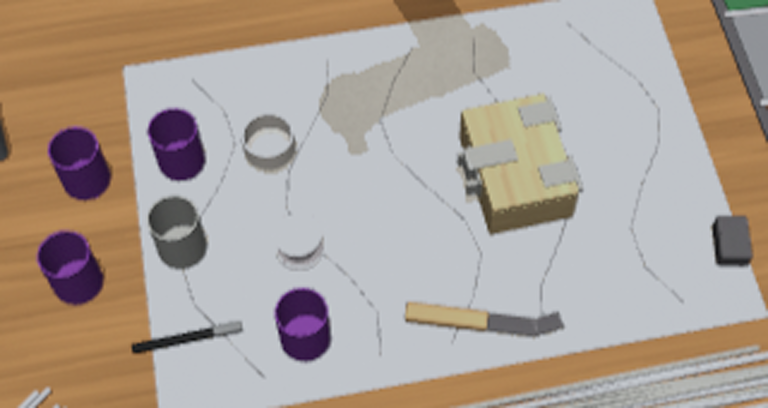

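The lid lies flat: slope 0.008 rad, height 67 mm against the expected 68 mm, and its tongue is at the catch (470,165). The empty cup stands at (178,232) and the bystanders haven't moved. I'm handing the job in.

```bash
python3 -c "
from rig import ctrl
print(ctrl.job_done(),ctrl.read_t())"
```

```text
the job is handed in; nothing more can be done
the job is handed in; nothing more can be done
```

The job is handed in at about 40 s of the 72 s allowed: all six jewels are in the box, the lid is shut with its tongue at the catch, the empty cup stands upright where it started, and no bystander was seen to move; the judge's verdict was not shown.

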